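# Slide a steel test strip off the stone slab and load it in the furnace tray

## Task

Two flat steel test strips lie on the stone slab, too thin to pick up where they are. Slide the longer one lengthways over the slab's front edge (the one nearest the robot) until about a third of it sticks out, and let go of it; then pinch the overhanging end by its two sides, lift it off and lay it flat in the shallow metal tray. Leave the shorter strip where it is.

Things in the scene. Friction and masses are not known exactly. Their poses are not given: they have to be found in the camera images.
- long_strip: The longer of two plain steel strips lying flat on the slab: 110 x 36 x 3 thick (its x, y, z; z up), about 90 g. Origin: centre of its underside. Its x axis points away from the robot, within 10 degrees of the slab's x axis; its near end starts 5 to 45 inside the slab's front edge. It slides easily: a closed fingertip pressed on it from above with 5 to 15 N draws it along.
- slab: Black polished stone slab, fixed: 200 deep (its x, pointing away from the robot), 280 wide (its y), 60 high. Origin: centre of its underside, on the bench; its top is at z = 60, its front edge at x = -100 in its own frame, free bench before it. One strip lies on its left half, one on its right; between them a steel disc (44 across) and a white crucible (30 tall).
- tray: Shallow open tray of plain metal that does not move: 200 (its x axis) by 170 (its y axis), walls 4 thick and 25 high, floor 4 thick, empty. Origin: centre of its underside, on the bench. It stands beside the slab, to the left or the right.
- short_strip: The shorter steel strip on the slab, to be left alone: 70 long (x axis), 36 wide (y axis), 3 thick. Origin: centre of its underside.
Not all that is in view belongs to the job. What is shaped like the long_strip but orange or purple is not meant.

How it is judged:
By the outcome, as a careful person would: the job done as asked, in the order asked, and still so for the second after the job is handed in, with the robot touching nothing.
It also fails if it takes over 54 s, if anything falls off the work surface, if the arm or the gripper's body presses on something with over 40 N, if the wrist force passes 120 N, or if a joint passes its speed limit or range.

## Robot

A 6-joint arm with a two-finger parallel gripper is mounted at the origin on the work surface. World frame = base frame: x ahead of the robot, y to its left, z up, the work surface at z = 0. Lengths are in m, angles in rad, forces in N, time in s.
With the tool pointing down it reaches from about 0.25 to 0.85 m from the base axis. Payload 12.5 kg.
Tool frame: the origin (TCP) lies at the very end of the fingers, on their centre line; the grasp point (between the pads) lies 19 mm behind it; x points along the fingers, z is the direction in which the jaws open and shut, and the axes are right-handed (so a half turn about x gives the same grasp; the last joint's range is limited). The gripper opens to 93 mm and grips with 3 to 60 N. Pads are 15 mm wide; open, the fingers measure 128 mm over their backs; the gripper's body (75 mm by 188 mm) begins 65 mm behind the grasp point.
Start: joints at [-1.374, 0.351, 1.652, -0, 1.139, -0.085], TCP at [0.153, -0.528, 0.197] pointing down, gripper open.
Joint ranges: [-2.75, 2.75], [-0.79, 2.1], [0.01, 2.65], [-1.57, 4.71], [0.07, 3.14], [-2.87, 2.87]. Speed limits (rad/s): [2.22, 2.22, 2.79, 3.14, 3.14, 3.14].

## Interface

Orientations are given as a unit quaternion [x, y, z, w].
In Python, from bench import get_state, grab_frame, camera_model, sign_off gives the robot as it stands.
- The arm moves only by the shell command python3 -m pendant 'ROWS' [FORCE]. ROWS is JSON, a list of rows, each a list of 7 numbers: the finger opening in cm, from 0 to 9.3, then the shift along the tool's x, y, z in cm, then the turn, a rotation vector about the tool's x, y, z in degrees. A call has 1 to 12 rows; each row is the pose to reach, as a shift and turn from the pose commanded when the call began, along the tool's axes at that moment; what a row does not reach only later rows make up. A row lasts 1/12 s, in which the tool goes at most 41.7 mm and 7.16 degrees, less where a joint would pass 70% of its speed; a pose out of reach is approached as far as the arm can. A call with a gripper value outside its range is refused whole. The fingers move at their own pace and stop on an object; FORCE is the grip in N (left out, the last holds). Time passes only in rows, so rows that repeat a pose let the fingers close. It gives the time, the measured TCP pose, the force and the opening at its end, in the units of the state.
- get_state(): the state, without advancing time (a new reading comes with each control period).
- grab_frame(name): name is "scene" or "top"; returns the picture (384x512x3 uint8, red, green, blue); there is no depth.
- camera_model(name): a dict with "K" (3x3 intrinsics, pixels), "D" ([k1, k2, p1, p2, k3] as OpenCV has them; the pictures are not rectified), "R" (3x3) and "t" (3): a world point X has camera coordinates R X + t. Camera axes: x right, y down, z forward; pixel columns grow to the right and rows downward; lengths in m; the calibration is good to about 2 mm. A picture is of the moment at which its call begins. camera_model takes no time and is no camera call.
- sign_off(): hands the job in, once; it reports no verdict.
The state is a dict: "time": time; "joints": joint angles; "qvel": joint speeds; "effort": joint torques, N m; "tool_pos": TCP position; "tcp_rot": TCP orientation; "ft_force": force on the tool from outside, world axes, zero at the start; "ft_torque": the same for the moment, N m; "finger_gap": finger opening in m.
Only numpy, scipy, OpenCV 4.12 (cv2) and the standard library are available. Lean on these libraries where they do the work, as an engineer would, in place of code of your own. Each camera call takes 0.05 s, during which the arm holds its last target. There are 200 camera calls.

## Working session

There is one attempt and no reset: what is moved stays moved. The work goes in short steps, Python scripts to look and compute and a shell command to move; the robot and the scene stay as the last step left them, time stands still between calls to the robot, and variables do not carry over. Pictures are saved under pics/ and viewed, about 8 in all and at most 12, crops included, and the job is handed in when it is done.

```bash
mkdir -p pics
python3 - <<'E'
from bench import *
import cv2,numpy as np
for n in("scene","top"):
    f=grab_frame(n); cv2.imwrite(f"pics/{n}0.png",f[:,:,::-1])
    m=camera_model(n); print(n,np.round(m["K"],1).tolist(),np.round(m["D"],3),(-np.array(m["R"]).T@m["t"]).round(3)); print(np.round(m["R"],3).tolist())
s=get_state(); print(s)
a=cv2.imread("pics/scene0.png");b=cv2.imread("pics/top0.png")
E
```

```text
scene [[468.2, 0.0, 253.9], [0.0, 468.2, 197.8], [0.0, 0.0, 1.0]] [-0.1  0.   0.   0.   0. ] [1.097 0.337 1.121]
[[-0.424, 0.906, -0.007], [0.775, 0.358, -0.521], [-0.47, -0.226, -0.853]]
top [[499.1, 0.0, 257.2], [0.0, 499.1, 192.7], [0.0, 0.0, 1.0]] [0.037 0.    0.    0.    0.   ] [0.36  0.057 1.24 ]
[[-0.025, -1.0, -0.006], [-0.993, 0.026, -0.115], [0.115, 0.003, -0.993]]
{'time': 0.1, 'joints': array([-1.37360092e+00,  3.51184691e-01,  1.65236917e+00,  1.02696769e-05,
        1.13909778e+00, -8.45887961e-02]), 'qvel': array([-0.00018547, -0.00189673, -0.00285736, -0.00140331, -0.00104233,
       -0.00042584]), 'effort': array([ 8.69306973e-05, -4.98029566e+01, -2.85703415e+01,  7.00058509e-02,
        2.39127857e-02, -7.68491532e-05]), 'tool_pos': array([ 0.15290507, -0.52796567,  0.19605055]), 'tcp_rot': array([ 0.42508539,  0.56553481, -0.42458161,  0.56498075]), 'ft_force': array([-0.03487944,  0.33809033, -0.43890478]), 'ft_torque': array([-0.02725158, -0.0057489 ,  0.00446894]), 'finger_gap': 0.09285887791723584}
```

View pics/top0.png

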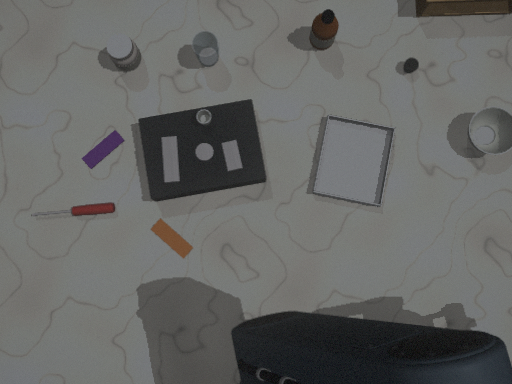

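View pics/scene0.png

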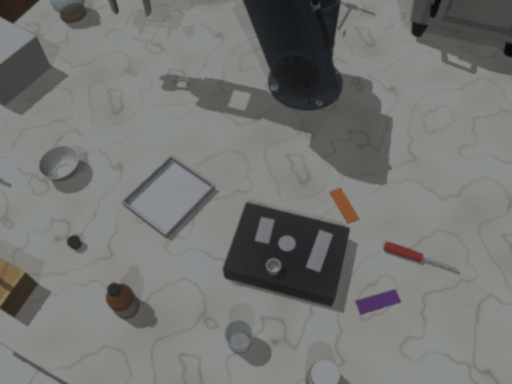

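Top view: the candidates are a grey strip on the slab at (171,158), a shorter grey one at (232,155), orange at (171,238) and purple at (103,149). I choose the one at (171,158), the longer grey strip on the left half. The tray is at (352,160), to the right. Next is a close crop to check.

```bash
cat > h.py <<'E'
from bench import *
import cv2,numpy as np
from scipy.spatial.transform import Rotation as Ro
def w(n,px,z):
    m=camera_model(n);R=np.array(m["R"]);t=np.array(m["t"]);c=-R.T@t
    u=cv2.undistortPoints(np.array(px,float).reshape(-1,1,2),np.array(m["K"]),np.array(m["D"])).reshape(-1,2)
    d=np.c_[u,np.ones(len(u))]@R
    return c+d*((z-c[2])/d[:,2])[:,None]
def rect(P):
    # world xy points -> centre, size(long, short), angle of the axis nearest world x
    c,(a,b),th=cv2.minAreaRect((P[:,:2]*1000).astype(np.float32))
    th=(th+45)%90-45 if True else th
    return np.round(c,1),np.round((a,b),1),round(th,1)
def blob(n,seed,z,thr=25,roi=None):
    f=grab_frame(n); g=cv2.resize(cv2.cvtColor(f,cv2.COLOR_RGB2GRAY),None,fx=4,fy=4,interpolation=cv2.INTER_CUBIC)
    s=(int(seed[0]*4+1.5),int(seed[1]*4+1.5)); v=int(g[s[1],s[0]])
    m=np.zeros((g.shape[0]+2,g.shape[1]+2),np.uint8)
    cv2.floodFill(g.copy(),m,s,255,thr,thr,4|(255<<8)|cv2.FLOODFILL_FIXED_RANGE|cv2.FLOODFILL_MASK_ONLY)
    ct=max(cv2.findContours(m[1:-1,1:-1],cv2.RETR_EXTERNAL,cv2.CHAIN_APPROX_NONE)[0],key=cv2.contourArea).reshape(-1,2)
    return w(n,(ct-1.5)/4,z),v
E
python3 - <<'E'
from h import *
for n,s,z in(("top",(171,158),.063),("top",(232,155),.063),("scene",(319,251),.063),("scene",(264,230),.063),("top",(352,160),.004)):
    P,v=blob(n,s,z,30); print(n,s,v,rect(P))
f=cv2.imread("pics/top0.png")
cv2.imwrite("pics/c1.png",cv2.convertScaleAbs(cv2.resize(f[90:210,130:280],None,fx=5,fy=5,interpolation=cv2.INTER_CUBIC),alpha=1.6))
f=cv2.imread("pics/scene0.png")
cv2.imwrite("pics/c2.png",cv2.convertScaleAbs(cv2.resize(f[195:315,210:360],None,fx=5,fy=5,interpolation=cv2.INTER_CUBIC),alpha=1.6))
E
```

```text
top (171, 158) 109 (array([584.2, 267.2]), array([110.3,  36.7]), 3.3)
top (232, 155) 106 (array([589.5, 119.9]), array([70.8, 36.7]), 11.7)
scene (319, 251) 114 (array([583.9, 267.5]), array([110.8,  36.5]), 3.2)
scene (264, 230) 115 (array([589.3, 120.2]), array([70.9, 36.5]), 11.3)
top (352, 160) 124 (array([529.1,  66.2]), array([1313.5,  960. ]), -1.3)
```

View pics/c1.png

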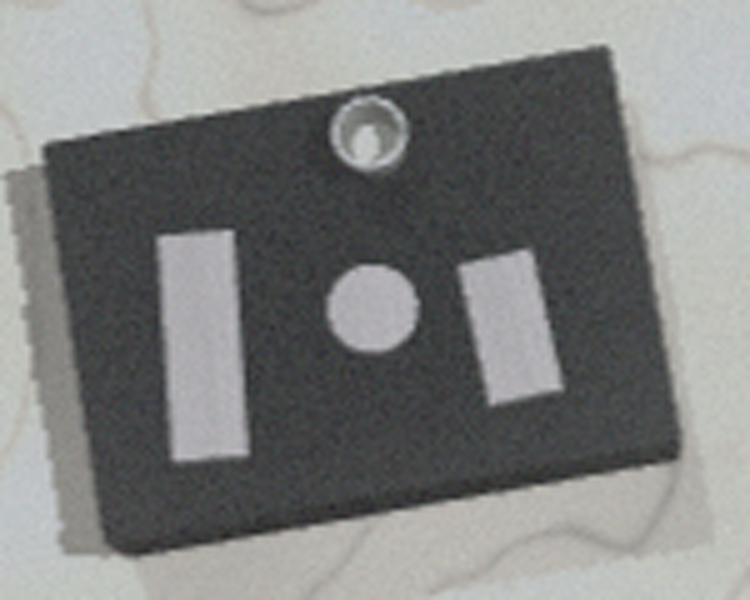

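View pics/c2.png

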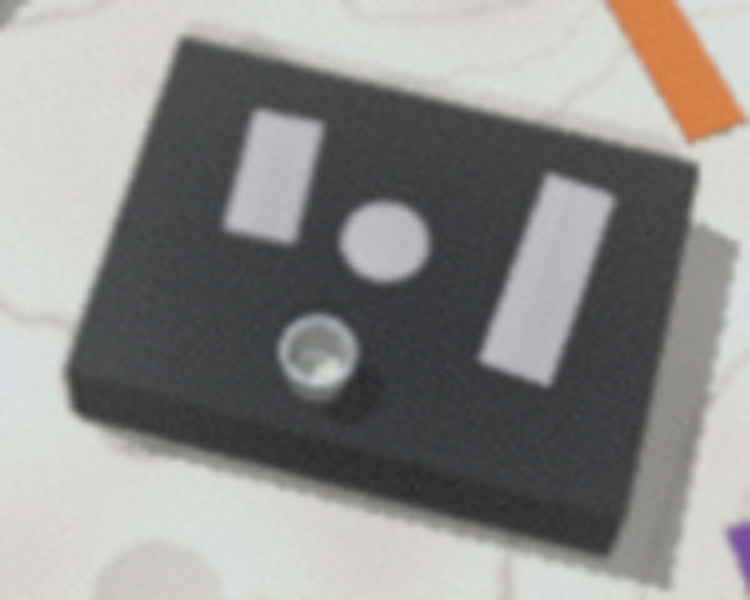

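The crops confirm it: the 110 mm grey strip is at top-crop (203,345) / scene-crop (548,280), and the short one is at (510,328) / (275,175). The disc and crucible lie between them. Next I measure the slab edge and the tray.

Run:
```python
from h import *
q=lambda p,o:(np.array(p)-2)/5+o
C=w("scene",q([(185,38),(697,163),(625,510),(70,370)],(210,195)),.06); print("slab scene NR NL FL FR\n",C.round(4), "edge len",np.linalg.norm(C[0]-C[1]))
d=C[1]-C[0]; print("slab yaw",np.degrees(np.arctan2(-d[0],d[1])))
C2=w("top",q([(45,148),(608,47)],(130,90)),.06); print("top FL FR",C2.round(4))
T=w("top",[(329,117),(394,127),(381,206),(312,194)],.025); print("tray top\n",T.round(4), T.mean(0))
T=w("scene",[(172,158),(215,187),(168,236),(124,202)],.025); print("tray scene\n",T.round(4), T.mean(0))
s=get_state(); print(Ro.from_quat(s["tcp_rot"]).as_matrix().round(3).tolist())
```

```text
slab scene NR NL FL FR
 [[0.5335 0.0436 0.06  ]
 [0.4907 0.3141 0.06  ]
 [0.6809 0.3445 0.06  ]
 [0.7273 0.074  0.06  ]] edge len 0.27385745183080934
slab yaw 8.991139962959863
top FL FR [[0.6834 0.3431 0.06  ]
 [0.7267 0.0697 0.06  ]]
tray top
 [[ 0.6862 -0.1223  0.025 ]
 [ 0.6562 -0.2816  0.025 ]
 [ 0.4609 -0.2393  0.025 ]
 [ 0.4946 -0.0729  0.025 ]] [ 0.57446684 -0.17905396  0.025     ]
tray scene
 [[ 0.471  -0.2277  0.025 ]
 [ 0.5074 -0.0673  0.025 ]
 [ 0.6951 -0.1089  0.025 ]
 [ 0.6564 -0.2731  0.025 ]] [ 0.58245711 -0.16925682  0.025     ]
[[-0.0, 0.961, 0.278], [0.0, 0.278, -0.961], [-1.0, 0.0, -0.0]]
```

```bash
cat >> h.py <<'E'
def go(p,yaw):
    """print shift (cm) and turn (deg) in tool axes to put a down-pointing tool at p, tool y at angle yaw (deg)"""
    s=get_state(); R=Ro.from_quat(s["tcp_rot"]); c,n=np.cos(np.radians(yaw)),np.sin(np.radians(yaw))
    T=Ro.from_matrix(np.array([[0,c,n],[0,n,-c],[-1,0,0]]))
    print("shift cm",(R.inv().apply(np.array(p)-s["tool_pos"])*100).round(2),"turn",(R.inv()*T).as_rotvec(degrees=True).round(2),"t",s["time"])
E
python3 - <<'E'
from h import *
u=np.array([np.cos(np.radians(3.3)),np.sin(np.radians(3.3))]);p=np.array([.584,.2674])+.008*u
go([*p,.09],3.3); go([*p,.197],3.3)
E
```

```text
shift cm [ 10.66  64.31 -64.26] turn [ 1.284e+01 -1.000e-02  0.000e+00] t 0.35
shift cm [-4.000e-02  6.431e+01 -6.426e+01] turn [ 1.284e+01 -1.000e-02  0.000e+00] t 0.35
```

```bash
python3 -m pendant '[[0,0,64.3,-64.3,12.8,0,0],[0,0,64.3,-64.3,12.8,0,0],[0,0,64.3,-64.3,12.8,0,0],[0,0,64.3,-64.3,12.8,0,0],[0,0,64.3,-64.3,12.8,0,0],[0,0,64.3,-64.3,12.8,0,0],[0,0,64.3,-64.3,12.8,0,0],[0,0,64.3,-64.3,12.8,0,0],[0,0,64.3,-64.3,12.8,0,0],[0,0,64.3,-64.3,12.8,0,0],[0,0,64.3,-64.3,12.8,0,0],[0,0,64.3,-64.3,12.8,0,0]]' 10; python3 -c "
from h import *
go([.592,.2679,.1],3.3)"
```

```text
time: 1.35
tool_pos: [0.3948, -0.0883, 0.1968]
tcp_rot: [0.485, 0.514, -0.485, 0.515]
ft_force: [1.2, -1.3, 0.7]
finger_gap: 0.0175
shift cm [  9.69  21.75 -34.42] turn [ 0.04  0.02 -0.04] t 1.35
```

```bash
python3 -m pendant '[[0,0,21.7,-34.4,0,0,0],[0,0,21.7,-34.4,0,0,0],[0,0,21.7,-34.4,0,0,0],[0,0,21.7,-34.4,0,0,0],[0,0,21.7,-34.4,0,0,0],[0,0,21.7,-34.4,0,0,0],[0,0,21.7,-34.4,0,0,0],[0,0,21.7,-34.4,0,0,0],[0,0,21.7,-34.4,0,0,0],[0,0,21.7,-34.4,0,0,0],[0,0,21.7,-34.4,0,0,0],[0,0,21.7,-34.4,0,0,0]]'; python3 -c "
from h import *
go([.592,.2679,.07],3.3)"
```

```text
time: 2.35
tool_pos: [0.5907, 0.2668, 0.1956]
tcp_rot: [0.484, 0.515, -0.485, 0.515]
ft_force: [0.3, -0.6, 0.3]
finger_gap: 0.0006
shift cm [12.56  0.15 -0.11] turn [0.15 0.02 0.05] t 2.35
```

```bash
python3 -m pendant '[[0,4,0.1,-0.1,0,0,0],[0,8,0.1,-0.1,0,0,0],[0,10,0.1,-0.1,0,0,0],[0,11.5,0.1,-0.1,0,0,0],[0,12.2,0.1,-0.1,0,0,0],[0,12.4,0.1,-0.1,0,0,0],[0,12.4,0.1,-0.1,0,0,0],[0,12.4,0.1,-0.1,0,0,0]]'; python3 -c "
from h import *
go([.592,.2679,.063],3.3)"
```

```text
time: 3.02
tool_pos: [0.5924, 0.2666, 0.0739]
tcp_rot: [0.486, 0.514, -0.485, 0.515]
ft_force: [0.4, 0.1, 0.2]
finger_gap: 0.0006
shift cm [ 1.09 -0.03 -0.13] turn [ 0.03 -0.03 -0.1 ] t 3.0167
```

```bash
python3 -m pendant '[[0,0.6,0,-0.1,0,0,0],[0,0.9,0,-0.1,0,0,0],[0,0.9,0,-0.1,0,0,0],[0,0.9,0,-0.1,0,0,0]]';python3 -m pendant '[[0,0.1,0,0,0,0,0],[0,0.1,0,0,0,0,0],[0,0.1,0,0,0,0,0]]'; python3 -m pendant '[[0,0.1,0,0,0,0,0],[0,0.1,0,0,0,0,0],[0,0.1,0,0,0,0,0]]'
```

```text
time: 3.35
tool_pos: [0.5916, 0.2678, 0.0635]
tcp_rot: [0.485, 0.514, -0.485, 0.514]
ft_force: [-0.3, 0.2, 0.2]
finger_gap: 0.0004
time: 3.6
tool_pos: [0.5917, 0.2678, 0.0626]
tcp_rot: [0.485, 0.514, -0.485, 0.514]
ft_force: [0.0, 1.3, 0.7]
finger_gap: 0.0004
time: 3.85
tool_pos: [0.5917, 0.2678, 0.0615]
tcp_rot: [0.485, 0.514, -0.485, 0.514]
ft_force: [1.5, 0.7, -0.3]
finger_gap: 0.0003
```

```bash
python3 -m pendant '[[0,0.05,0,0,0,0,0],[0,0.05,0,0,0,0,0]]';python3 -m pendant '[[0,0.05,0,0,0,0,0],[0,0.05,0,0,0,0,0]]'
```

```text
time: 4.02
tool_pos: [0.5917, 0.2678, 0.061]
tcp_rot: [0.485, 0.514, -0.485, 0.514]
ft_force: [-0.4, 0.9, -0.6]
finger_gap: 0.0004
time: 4.18
tool_pos: [0.5917, 0.2678, 0.0605]
tcp_rot: [0.485, 0.514, -0.485, 0.514]
ft_force: [-0.0, 0.5, 0.6]
finger_gap: 0.0004
```

```bash
python3 -m pendant '[[0,0.05,0,0,0,0,0],[0,0.05,0,0,0,0,0]]'
```

```text
time: 4.35
tool_pos: [0.5917, 0.2678, 0.06]
tcp_rot: [0.485, 0.514, -0.485, 0.514]
ft_force: [-0.2, 0.3, -0.3]
finger_gap: 0.0002
```

```bash
python3 -m pendant '[[0,0.05,0,0,0,0,0],[0,0.05,0,0,0,0,0]]';python3 -m pendant '[[0,0.05,0,0,0,0,0],[0,0.05,0,0,0,0,0]]'
python3 - <<'E'
from h import *
f=grab_frame("scene");cv2.imwrite("pics/c3.png",cv2.convertScaleAbs(cv2.resize(f[165:315,200:400,::-1],None,fx=4,fy=4,interpolation=cv2.INTER_CUBIC),alpha=1.6))
E
```

```text
time: 4.52
tool_pos: [0.5916, 0.2678, 0.0594]
tcp_rot: [0.485, 0.514, -0.485, 0.514]
ft_force: [0.4, -0.3, -0.6]
finger_gap: 0.0005
time: 4.68
tool_pos: [0.5916, 0.2678, 0.0589]
tcp_rot: [0.485, 0.514, -0.485, 0.514]
ft_force: [-0.0, -0.2, 0.2]
finger_gap: 0.0007
```

View pics/c3.png

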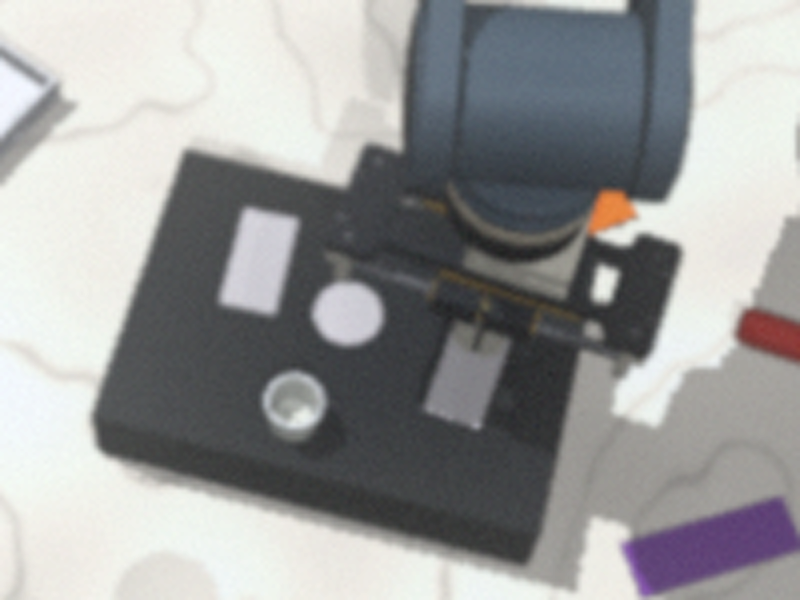

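The closed fingertip is over the strip centre at crop (478,347), but the wrist force shows no contact yet, so I continue down in small steps.

```bash
for i in 1 2 ; do python3 -m pendant '[[0,0.05,0,0,0,0,0],[0,0.05,0,0,0,0,0]]' | grep -E 'tool_pos|ft_f'; done
```

```text
tool_pos: [0.5917, 0.2678, 0.0585]
ft_force: [-0.8, -0.5, -0.4]
tool_pos: [0.5917, 0.2678, 0.0579]
ft_force: [-0.3, 1.1, -0.5]
```

```bash
python3 -m pendant '[[0,0.05,0,0,0,0,0],[0,0.05,0,0,0,0,0]]'
```

```text
time: 5.23
tool_pos: [0.5917, 0.2678, 0.0575]
tcp_rot: [0.485, 0.514, -0.485, 0.514]
ft_force: [0.2, 0.1, -0.1]
finger_gap: 0.0006
```

```bash
python3 -m pendant '[[0,0.05,0,0,0,0,0],[0,0.05,0,0,0,0,0]]'
```

```text
time: 5.4
tool_pos: [0.5917, 0.2678, 0.057]
tcp_rot: [0.485, 0.514, -0.485, 0.514]
ft_force: [-0.4, 0.1, 0.2]
finger_gap: 0.0006
```

```bash
python3 -m pendant '[[0,0.05,0,0,0,0,0],[0,0.05,0,0,0,0,0]]'
```

```text
time: 5.57
tool_pos: [0.5916, 0.2677, 0.0564]
tcp_rot: [0.485, 0.514, -0.485, 0.514]
ft_force: [-0.6, -0.0, 0.5]
finger_gap: 0.0005
```

Run:
```python
from h import *
s=get_state();print(s["effort"].round(2),s["ft_force"].round(2),s["tool_pos"])
m=camera_model("scene")
pj=lambda X:cv2.projectPoints(np.array(X,float),cv2.Rodrigues(np.array(m["R"]))[0],np.array(m["t"]),np.array(m["K"]),np.array(m["D"]))[0].reshape(-1,2)
x,y,_=s["tool_pos"]
print(pj([[x,y,.056],[x,y,.063],[x,y,.070],[x,y,.08]]).round(2))
f=grab_frame("scene");cv2.imwrite("pics/c4.png",cv2.convertScaleAbs(cv2.resize(f[225:275,285:350,::-1],None,fx=12,fy=12,interpolation=cv2.INTER_CUBIC),alpha=2))
```

```text
[-0.000e+00 -6.467e+01 -2.562e+01 -1.000e-02 -1.000e-01 -0.000e+00] [-0.61 -0.01  0.45] [0.59162987 0.26773816 0.05643483]
[[317.83 253.65]
 [318.15 252.47]
 [318.46 251.28]
 [318.92 249.55]]
```

View pics/c4.png

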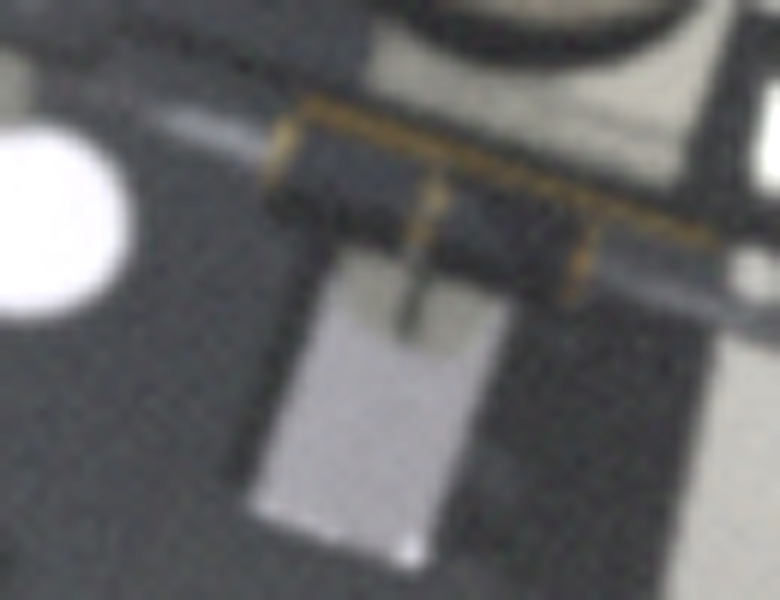

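The fingertip shows at about pixel (318.7,252.9), close to where a tip at strip height would project. There is still no force, so I keep stepping.

```bash
python3 -m pendant '[[0,0.05,0,0,0,0,0],[0,0.1,0,0,0,0,0],[0,0.1,0,0,0,0,0]]'
```

```text
time: 5.87
tool_pos: [0.5916, 0.2678, 0.0554]
tcp_rot: [0.485, 0.514, -0.485, 0.514]
ft_force: [-0.1, 0.4, -0.6]
finger_gap: 0.0005
```

```bash
python3 -m pendant '[[0,0.05,0,0,0,0,0],[0,0.05,0,0,0,0,0]]'
```

```text
time: 6.03
tool_pos: [0.5917, 0.2678, 0.055]
tcp_rot: [0.485, 0.514, -0.485, 0.514]
ft_force: [0.8, -0.7, 0.0]
finger_gap: 0.0004
```

```bash
python3 -m pendant '[[0,0.05,0,0,0,0,0],[0,0.05,0,0,0,0,0]]'
```

```text
time: 6.2
tool_pos: [0.5917, 0.2678, 0.0544]
tcp_rot: [0.485, 0.514, -0.485, 0.514]
ft_force: [-0.8, -0.2, 0.3]
finger_gap: 0.0006
```

```bash
python3 -m pendant '[[0,0.05,0,0,0,0,0],[0,0.05,0,0,0,0,0]]'
```

```text
time: 6.37
tool_pos: [0.5917, 0.2677, 0.054]
tcp_rot: [0.485, 0.514, -0.485, 0.514]
ft_force: [0.0, -0.2, -0.7]
finger_gap: 0.0003
```

```bash
python3 -m pendant '[[0,0.05,0,0,0,0,0],[0,0.05,0,0,0,0,0]]'
```

```text
time: 6.53
tool_pos: [0.5916, 0.2678, 0.0535]
tcp_rot: [0.485, 0.514, -0.485, 0.514]
ft_force: [0.2, 0.2, 0.4]
finger_gap: 0.0005
```

```bash
python3 -m pendant '[[0,0.05,0,0,0,0,0],[0,0.05,0,0,0,0,0]]'
```

```text
time: 6.7
tool_pos: [0.5917, 0.2677, 0.053]
tcp_rot: [0.485, 0.514, -0.485, 0.514]
ft_force: [0.1, -0.4, 0.0]
finger_gap: 0.0005
```

```bash
python3 -m pendant '[[0,0.05,0,0,0,0,0],[0,0.05,0,0,0,0,0]]'
```

```text
time: 6.87
tool_pos: [0.5917, 0.2678, 0.0524]
tcp_rot: [0.485, 0.514, -0.485, 0.514]
ft_force: [0.1, 0.5, -0.8]
finger_gap: 0.0003
```

```bash
python3 -m pendant '[[0,0.05,0,0,0,0,0],[0,0.05,0,0,0,0,0]]'; python3 -c "
from h import *
print(get_state()['effort'].round(2))"
```

```text
time: 7.03
tool_pos: [0.5916, 0.2677, 0.0519]
tcp_rot: [0.485, 0.514, -0.485, 0.514]
ft_force: [-0.2, 0.4, -0.1]
finger_gap: 0.0008
[-0.000e+00 -6.478e+01 -2.545e+01 -1.000e-02 -1.000e-01 -0.000e+00]
```

The visible face of the finger is its far side (about 7 mm beyond the axis). That puts the closed tip about 10 mm higher than the TCP reading, so contact should come near z ≈ 0.046–0.05. I continue carefully.

```bash
python3 -m pendant '[[0,0.05,0,0,0,0,0],[0,0.1,0,0,0,0,0],[0,0.1,0,0,0,0,0]]'
```

```text
time: 7.28
tool_pos: [0.5916, 0.2678, 0.0509]
tcp_rot: [0.485, 0.514, -0.485, 0.514]
ft_force: [-0.1, -0.4, 0.5]
finger_gap: 0.0004
```

```bash
python3 -m pendant '[[0,0.05,0,0,0,0,0],[0,0.1,0,0,0,0,0],[0,0.1,0,0,0,0,0]]'
```

```text
time: 7.53
tool_pos: [0.5916, 0.2678, 0.0499]
tcp_rot: [0.485, 0.514, -0.485, 0.514]
ft_force: [1.0, 0.5, -0.5]
finger_gap: 0.0004
```

```bash
python3 -m pendant '[[0,0.05,0,0,0,0,0],[0,0.1,0,0,0,0,0],[0,0.1,0,0,0,0,0]]'
python3 - <<'E'
from h import *
f=grab_frame("scene");cv2.imwrite("pics/c5.png",cv2.convertScaleAbs(cv2.resize(f[225:275,285:350,::-1],None,fx=12,fy=12,interpolation=cv2.INTER_CUBIC),alpha=2))
E
```

```text
time: 7.78
tool_pos: [0.5916, 0.2678, 0.049]
tcp_rot: [0.485, 0.514, -0.485, 0.514]
ft_force: [-0.6, 0.0, -0.3]
finger_gap: 0.0005
```

View pics/c5.png

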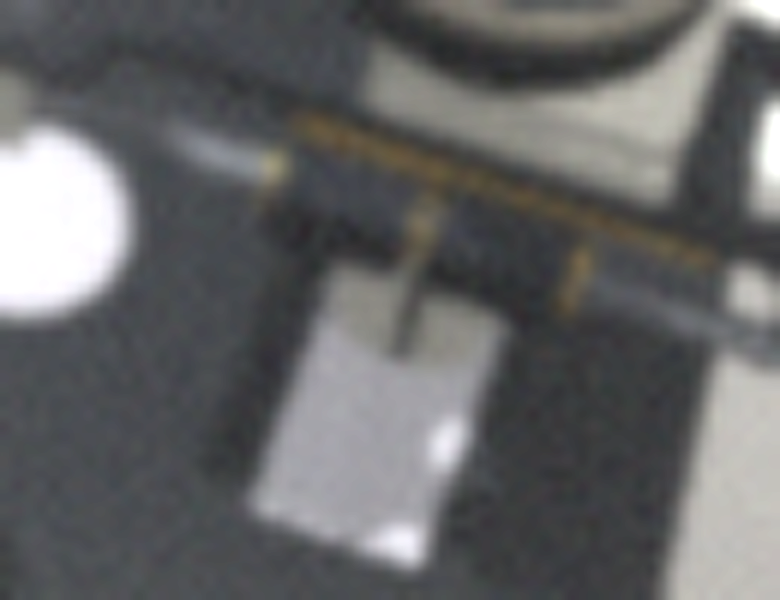

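Tip now at crop (402,352); with the far-face correction that is about 2 mm above the strip. Fine steps from here.

```bash
python3 -m pendant '[[0,0.05,0,0,0,0,0],[0,0.05,0,0,0,0,0]]'
```

```text
time: 8.0
tool_pos: [0.5917, 0.2678, 0.0485]
tcp_rot: [0.485, 0.514, -0.485, 0.514]
ft_force: [-0.3, -0.4, 0.3]
finger_gap: 0.0003
```

```bash
python3 -m pendant '[[0,0.05,0,0,0,0,0],[0,0.05,0,0,0,0,0]]'
```

```text
time: 8.17
tool_pos: [0.5916, 0.2678, 0.0479]
tcp_rot: [0.485, 0.514, -0.485, 0.514]
ft_force: [0.6, 0.6, -0.3]
finger_gap: 0.0
```

```bash
python3 -m pendant '[[0,0.05,0,0,0,0,0],[0,0.05,0,0,0,0,0]]'
```

```text
time: 8.33
tool_pos: [0.5917, 0.2678, 0.0475]
tcp_rot: [0.485, 0.514, -0.485, 0.514]
ft_force: [-0.2, -0.5, -0.8]
finger_gap: 0.0007
```

```bash
python3 -m pendant '[[0,0.05,0,0,0,0,0],[0,0.05,0,0,0,0,0]]'
```

```text
time: 8.5
tool_pos: [0.5917, 0.2677, 0.0469]
tcp_rot: [0.485, 0.514, -0.485, 0.514]
ft_force: [-0.3, 0.7, 0.9]
finger_gap: 0.0002
```

```bash
python3 -m pendant '[[0,0.05,0,0,0,0,0],[0,0.05,0,0,0,0,0]]'
```

```text
time: 8.67
tool_pos: [0.5917, 0.2677, 0.0465]
tcp_rot: [0.485, 0.514, -0.485, 0.514]
ft_force: [-0.1, 0.5, -0.5]
finger_gap: 0.0006
```

```bash
python3 -m pendant '[[0,0.05,0,0,0,0,0],[0,0.05,0,0,0,0,0]]'
```

```text
time: 8.83
tool_pos: [0.5917, 0.2678, 0.046]
tcp_rot: [0.485, 0.514, -0.485, 0.514]
ft_force: [0.3, 0.6, 0.8]
finger_gap: 0.0004
```

```bash
python3 -m pendant '[[0,0.05,0,0,0,0,0],[0,0.05,0,0,0,0,0]]'
```

```text
time: 9.0
tool_pos: [0.5917, 0.2678, 0.0455]
tcp_rot: [0.485, 0.514, -0.485, 0.514]
ft_force: [-0.2, -1.1, 0.0]
finger_gap: 0.0004
```

```bash
python3 -m pendant '[[0,0.05,0,0,0,0,0],[0,0.05,0,0,0,0,0]]'; python3 -c "
from h import *
print(get_state()['effort'].round(2))"
```

```text
time: 9.17
tool_pos: [0.5917, 0.2678, 0.0449]
tcp_rot: [0.485, 0.514, -0.485, 0.514]
ft_force: [0.1, -0.3, -0.2]
finger_gap: 0.0004
[ 0.000e+00 -6.496e+01 -2.519e+01 -1.000e-02 -1.000e-01 -0.000e+00]
```

```bash
cat > free.py <<'E'
import sys
from bench import get_state
s=get_state(); print("fz",s["ft_force"][2].round(1)); sys.exit(abs(s["ft_force"][2])>2.5)
E
python3 -m pendant '[[0,0.05,0,0,0,0,0],[0,0.05,0,0,0,0,0]]' | grep tool && python3 free.py && python3 -m pendant '[[0,0.05,0,0,0,0,0],[0,0.05,0,0,0,0,0]]' | grep tool && python3 free.py && python3 -m pendant '[[0,0.05,0,0,0,0,0],[0,0.05,0,0,0,0,0]]' | grep tool && python3 free.py && python3 -m pendant '[[0,0.05,0,0,0,0,0],[0,0.05,0,0,0,0,0]]' | grep tool && python3 free.py && python3 -m pendant '[[0,0.05,0,0,0,0,0],[0,0.05,0,0,0,0,0]]' | grep tool && python3 free.py && python3 -m pendant '[[0,0.05,0,0,0,0,0],[0,0.05,0,0,0,0,0]]' | grep tool && python3 free.py
python3 -c "
from h import *
print(get_state()['effort'].round(2))"
```

```text
tool_pos: [0.5917, 0.2678, 0.0445]
fz 0.1
[ 0.000e+00 -6.497e+01 -2.517e+01 -1.000e-02 -1.000e-01 -0.000e+00]False
```

```bash
sed -i 's/sys.exit(\(.*\))$/sys.exit(int(\1))/' free.py
python3 -m pendant '[[0,0.05,0,0,0,0,0],[0,0.05,0,0,0,0,0]]' | grep tool && python3 free.py && python3 -m pendant '[[0,0.05,0,0,0,0,0],[0,0.05,0,0,0,0,0]]' | grep tool && python3 free.py && python3 -m pendant '[[0,0.05,0,0,0,0,0],[0,0.05,0,0,0,0,0]]' | grep tool && python3 free.py && python3 -m pendant '[[0,0.05,0,0,0,0,0],[0,0.05,0,0,0,0,0]]' | grep tool && python3 free.py && python3 -m pendant '[[0,0.05,0,0,0,0,0],[0,0.05,0,0,0,0,0]]' | grep tool && python3 free.py && python3 -m pendant '[[0,0.05,0,0,0,0,0],[0,0.05,0,0,0,0,0]]' | grep tool && python3 free.py
python3 -c "
from h import *
print(get_state()['effort'].round(2))"
```

```text
tool_pos: [0.5916, 0.2678, 0.044]
fz 0.3
tool_pos: [0.5917, 0.2678, 0.0435]
fz -0.4
tool_pos: [0.5917, 0.2677, 0.043]
fz 0.2
tool_pos: [0.5917, 0.2678, 0.0425]
fz -0.0
tool_pos: [0.5917, 0.2678, 0.0419]
fz 0.8
tool_pos: [0.5917, 0.2678, 0.0415]
fz 0.5
[-0.000e+00 -6.505e+01 -2.506e+01 -1.000e-02 -1.000e-01 -0.000e+00]
```

Run:
```python
from h import *
a=[]
for n,(x0,y0,x1,y1) in(("scene",(275,222,342,272)),("top",(135,120,202,170))):
    f=grab_frame(n);a.append(cv2.convertScaleAbs(cv2.resize(f[y0:y1,x0:x1,::-1],None,fx=11,fy=11,interpolation=cv2.INTER_CUBIC)[:550,:390 if n=="top" else 737],alpha=2))
f=grab_frame("scene")[215:275,275:345,::-1];g=grab_frame("top")[110:210,130:210,::-1]
r=lambda i,k:cv2.convertScaleAbs(cv2.resize(i,None,fx=k,fy=k,interpolation=cv2.INTER_CUBIC),alpha=2)
A=r(f,6.5);B=r(g,4);c=np.zeros((400,800,3),np.uint8);c[:A.shape[0],:A.shape[1]]=A;c[:400,470:790]=B
cv2.imwrite("pics/c6.png",c)
```

```text
(no output)
```

View pics/c6.png

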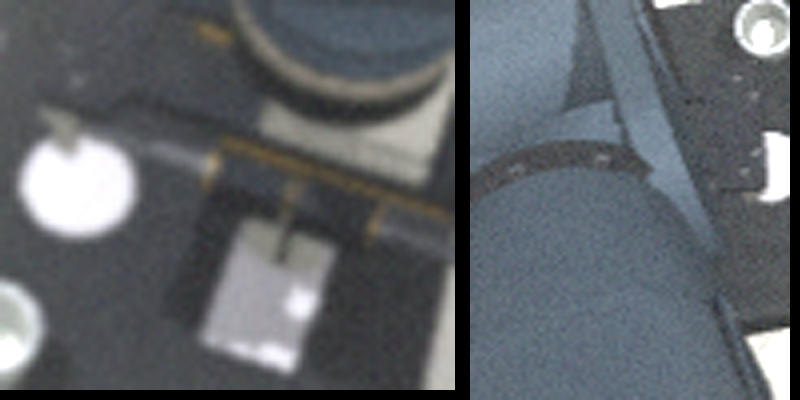

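The tip is still moving freely, now at about (318.4,255.3), and the strip has not moved. I continue with force-guarded steps.

```bash
python3 -m pendant '[[0,0.05,0,0,0,0,0],[0,0.05,0,0,0,0,0]]' | grep tool && python3 free.py && python3 -m pendant '[[0,0.05,0,0,0,0,0],[0,0.05,0,0,0,0,0]]' | grep tool && python3 free.py && python3 -m pendant '[[0,0.05,0,0,0,0,0],[0,0.05,0,0,0,0,0]]' | grep tool && python3 free.py && python3 -m pendant '[[0,0.05,0,0,0,0,0],[0,0.05,0,0,0,0,0]]' | grep tool && python3 free.py && python3 -m pendant '[[0,0.05,0,0,0,0,0],[0,0.05,0,0,0,0,0]]' | grep tool && python3 free.py && python3 -m pendant '[[0,0.05,0,0,0,0,0],[0,0.05,0,0,0,0,0]]' | grep tool && python3 free.py && python3 -m pendant '[[0,0.05,0,0,0,0,0],[0,0.05,0,0,0,0,0]]' | grep tool && python3 free.py && python3 -m pendant '[[0,0.05,0,0,0,0,0],[0,0.05,0,0,0,0,0]]' | grep tool && python3 free.py
python3 -c "
from h import *
print(get_state()['effort'].round(2),get_state()['time'])"
```

```text
tool_pos: [0.5918, 0.2678, 0.0413]
fz 2.2
tool_pos: [0.592, 0.2679, 0.0412]
fz 6.9
[-5.000e-02 -6.109e+01 -2.393e+01  1.000e-02 -6.200e-01  0.000e+00] 10.8667
```

Contact at 0.0413, so the closed fingertip is about 22 mm behind the stated TCP. Pressing at 7 N; now I slide.

```bash
python3 -m pendant '[[0,0.02,-0.3,0,0,0,0],[0,0.02,-0.8,0,0,0,0],[0,0.02,-1.3,0,0,0,0],[0,0.02,-1.8,0,0,0,0],[0,0.02,-2.3,0,0,0,0]]' | grep -E "tool|ft"; python3 -m pendant '[[0,0,0,0,0,0,0]]'
python3 - <<'E'
from h import *
f=grab_frame("scene");cv2.imwrite("pics/c7.png",cv2.convertScaleAbs(cv2.resize(f[195:295,220:360,::-1],None,fx=5,fy=5,interpolation=cv2.INTER_CUBIC),alpha=1.8))
P,v=blob("scene",(311,268),.063,30);print(v,rect(P),P[:,0].max())
P,v=blob("scene",(313,262),.063,30);print(v,rect(P),P[:,0].max())
E
```

```text
tool_pos: [0.5695, 0.2667, 0.0412]
ft_force: [1.4, 0.4, 4.7]
time: 11.37
tool_pos: [0.5687, 0.2667, 0.0412]
tcp_rot: [0.486, 0.514, -0.485, 0.515]
ft_force: [-2.6, 0.8, 8.4]
finger_gap: 0.0006
38 (array([95.2, 66.1]), array([1303.6,  566.5]), 2.1) 0.7464647694349758
43 (array([95. , 65.8]), array([1304.7,  568.7]), 2.0) 0.7467834382153002
```

```bash
cat >> h.py <<'E'
def px(n,X):
    m=camera_model(n)
    return cv2.projectPoints(np.array(X,float).reshape(-1,3),cv2.Rodrigues(np.array(m["R"]))[0],np.array(m["t"]),np.array(m["K"]),np.array(m["D"]))[0].reshape(-1,2)
E
python3 - <<'E'
from h import *
for x in(.60,.607):
    p=px("scene",[x,.2675,.063])[0]; P,v=blob("scene",p,.063,30); print(p.round(1),v,rect(P),P[:,0].max())
E
```

```text
[316.8 255.2] 82 (array([589.3, 268.6]), array([59.6, 40. ]), 3.2) 0.6198902000447544
[315.8 257.6] 81 (array([589.5, 268.6]), array([60.4, 39.9]), 3.0) 0.6203610991610777
```

View pics/c7.png

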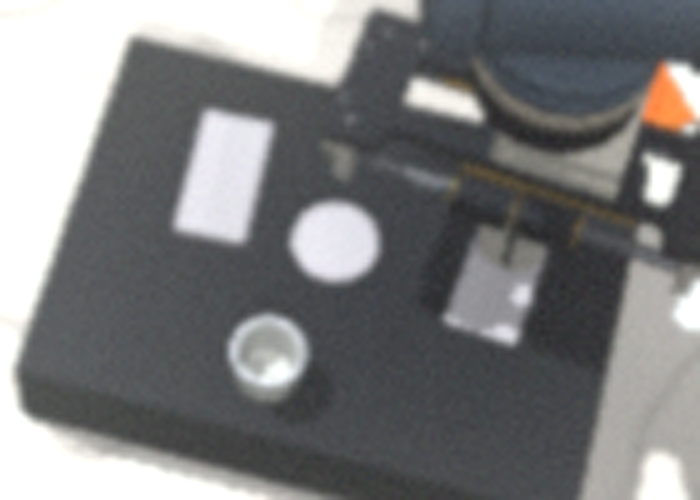

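The strip follows: its far end has moved about 20 mm and its yaw is unchanged at 3°. About 52 mm to go.

```bash
python3 -m pendant '[[0,0,-0.4,0,0,0,0],[0,0,-0.9,0,0,0,0],[0,0,-1.4,0,0,0,0],[0,0,-1.9,0,0,0,0],[0,0,-2.4,0,0,0,0],[0,0,-2.9,0,0,0,0],[0,0,-3.4,0,0,0,0],[0,0,-3.9,0,0,0,0],[0,0,-4.4,0,0,0,0],[0,0,-4.8,0,0,0,0],[0,0,-4.8,0,0,0,0]]'
python3 - <<'E'
from h import *
for x in(.550,.557):
    p=px("scene",[x,.2655,.063])[0]; P,v=blob("scene",p,.063,30); print(p.round(1),v,rect(P),P[:,0].max())
E
```

```text
time: 12.53
tool_pos: [0.521, 0.2639, 0.0412]
tcp_rot: [0.486, 0.514, -0.485, 0.515]
ft_force: [-1.6, 0.1, 8.6]
finger_gap: 0.0003
[323.3 238.4] 81 (array([539.3, 265.9]), array([65. , 40.2]), 3.6) 0.5724769913473167
[322.3 240.7] 81 (array([539.1, 266.1]), array([65.6, 40. ]), 3.4) 0.5724769913473167
```

```bash
python3 -m pendant '[[0,0,-0.4,0,0,0,0],[0,0,-0.4,0,0,0,0],[0,-2,-0.4,0,0,0,0],[0,-5,-0.4,0,0,0,0],[0,-9,-0.4,0,0,0,0],[0,-12,-0.4,0,0,0,0],[0,-14,-4,4,0,0,0],[0,-14,-8,8,0,0,0],[0,-14,-10,12,0,0,0],[0,-14,-10,16,0,0,0],[0,-14,-10,18,0,0,0],[0,-14,-10,18,0,0,0]]'
python3 - <<'E'
from h import *
for n in("scene","top"):
  p=px(n,[.52,.264,.063])[0]; P,v=blob(n,p,.063,30); print(n,p.round(1),v,rect(P),P[:,0].min(),P[:,0].max())
f=grab_frame("scene");cv2.imwrite("pics/c8.png",cv2.convertScaleAbs(cv2.resize(f[175:295,220:370,::-1],None,fx=5,fy=5,interpolation=cv2.INTER_CUBIC),alpha=1.8))
E
```

```text
time: 13.63
tool_pos: [0.4304, 0.0739, 0.1806]
tcp_rot: [0.486, 0.513, -0.486, 0.514]
ft_force: [0.6, 1.0, -0.1]
finger_gap: 0.0005
scene [326.9 228.6] 121 (array([528.5, 264.4]), array([72. , 36.3]), 4.0) 0.4933651385178287 0.5652081238815205
top [171.6 185.2] 123 (array([513.5, 249.8]), array([118.9,  65. ]), 38.9) 0.47215674077800796 0.5651156488051454
```

View pics/c8.png

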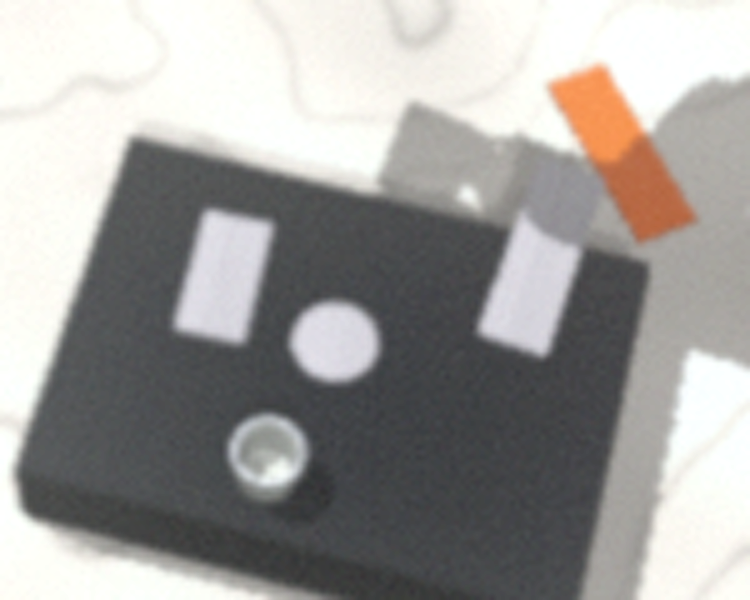

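The picture shows the strip's far end at crop (512,340) and its near end at about (568,165), with about 38 mm (a third) over the edge and the strip released. The short strip, disc and crucible are unmoved. Before pinching I touch the free bench with the jaws at 4 cm, to find where the tips really are at that opening.

```bash
python3 -m pendant '[[4,4,0,0,0,0,0],[4,8,0,0,0,0,0],[4,12,0,0,0,0,0],[4,15,0,0,0,0,0],[4,16.5,0,0,0,0,0],[4,16.5,0,0,0,0,0],[4,16.5,0,0,0,0,0]]' && python3 free.py && python3 -m pendant '[[4,0.2,0,0,0,0,0],[4,0.4,0,0,0,0,0],[4,0.4,0,0,0,0,0]]' && python3 free.py && python3 -m pendant '[[4,0.1,0,0,0,0,0],[4,0.2,0,0,0,0,0]]' |grep tool && python3 free.py && python3 -m pendant '[[4,0.1,0,0,0,0,0],[4,0.2,0,0,0,0,0]]'|grep tool && python3 free.py && python3 -m pendant '[[4,0.1,0,0,0,0,0],[4,0.2,0,0,0,0,0]]'|grep tool && python3 free.py && python3 -m pendant '[[4,0.1,0,0,0,0,0],[4,0.2,0,0,0,0,0]]'|grep tool && python3 free.py && python3 -m pendant '[[4,0.1,0,0,0,0,0],[4,0.2,0,0,0,0,0]]'|grep tool && python3 free.py && python3 -m pendant '[[4,0.1,0,0,0,0,0],[4,0.2,0,0,0,0,0]]'|grep tool && python3 free.py
```

```text
time: 14.37
tool_pos: [0.4313, 0.0792, 0.015]
tcp_rot: [0.484, 0.515, -0.485, 0.514]
ft_force: [0.2, 0.1, 0.0]
finger_gap: 0.0391
fz 0.0
time: 14.62
tool_pos: [0.4321, 0.0784, 0.012]
tcp_rot: [0.486, 0.514, -0.485, 0.515]
ft_force: [0.1, 0.2, 0.5]
finger_gap: 0.0399
fz 0.5
tool_pos: [0.4318, 0.0781, 0.0098]
fz 0.1
tool_pos: [0.4316, 0.0781, 0.0074]
fz -0.1
tool_pos: [0.4315, 0.0781, 0.0052]
fz 0.7
tool_pos: [0.4315, 0.0781, 0.0032]
fz 0.1
tool_pos: [0.4315, 0.0781, 0.0012]
fz -0.2
tool_pos: [0.4315, 0.0781, -0.0008]
fz 0.0
```

```bash
python3 -m pendant '[[4,0.1,0,0,0,0,0],[4,0.2,0,0,0,0,0]]' |grep tool && python3 free.py && python3 -m pendant '[[4,0.1,0,0,0,0,0],[4,0.2,0,0,0,0,0]]'|grep tool && python3 free.py && python3 -m pendant '[[4,0.1,0,0,0,0,0],[4,0.2,0,0,0,0,0]]'|grep tool && python3 free.py && python3 -m pendant '[[4,0.1,0,0,0,0,0],[4,0.2,0,0,0,0,0]]'|grep tool && python3 free.py && python3 -m pendant '[[4,0.1,0,0,0,0,0],[4,0.2,0,0,0,0,0]]'|grep tool && python3 free.py && python3 -m pendant '[[4,0.1,0,0,0,0,0],[4,0.2,0,0,0,0,0]]'|grep tool && python3 free.py && python3 -m pendant '[[4,0.1,0,0,0,0,0],[4,0.2,0,0,0,0,0]]'|grep tool && python3 free.py && python3 -m pendant '[[4,0.1,0,0,0,0,0],[4,0.2,0,0,0,0,0]]'|grep tool && python3 free.py && python3 -m pendant '[[4,0.1,0,0,0,0,0],[4,0.2,0,0,0,0,0]]'|grep tool && python3 free.py && python3 -m pendant '[[4,0.1,0,0,0,0,0],[4,0.2,0,0,0,0,0]]'|grep tool && python3 free.py
```

```text
tool_pos: [0.4315, 0.0781, -0.0028]
fz 0.3
tool_pos: [0.4315, 0.0781, -0.0048]
fz -0.2
tool_pos: [0.4315, 0.0781, -0.0068]
fz -0.0
tool_pos: [0.4315, 0.0781, -0.0088]
fz 0.4
tool_pos: [0.4315, 0.0781, -0.0108]
fz -0.4
tool_pos: [0.4315, 0.0781, -0.0127]
fz -0.2
tool_pos: [0.4315, 0.0781, -0.0148]
fz 0.1
tool_pos: [0.4315, 0.0781, -0.0168]
fz -0.4
tool_pos: [0.4315, 0.0781, -0.0188]
fz 0.7
tool_pos: [0.4315, 0.0781, -0.0208]
fz 0.7
```

```bash
python3 -m pendant '[[4,0.05,0,0,0,0,0],[4,0.05,0,0,0,0,0]]' |grep tool && python3 free.py && python3 -m pendant '[[4,0.05,0,0,0,0,0],[4,0.05,0,0,0,0,0]]'|grep tool && python3 free.py && python3 -m pendant '[[4,0.05,0,0,0,0,0],[4,0.05,0,0,0,0,0]]'|grep tool && python3 free.py && python3 -m pendant '[[4,0.05,0,0,0,0,0],[4,0.05,0,0,0,0,0]]'|grep tool && python3 free.py&& python3 -m pendant '[[4,0.05,0,0,0,0,0],[4,0.05,0,0,0,0,0]]'|grep tool && python3 free.py&& python3 -m pendant '[[4,0.05,0,0,0,0,0],[4,0.05,0,0,0,0,0]]'|grep tool && python3 free.py; python3 -m pendant '[[6,-1,0,0,0,0,0],[6,-3,0,0,0,0,0]]'
```

```text
tool_pos: [0.4314, 0.0781, -0.0213]
fz 0.2
tool_pos: [0.4315, 0.0781, -0.0217]
fz -0.1
tool_pos: [0.4315, 0.0781, -0.0218]
fz 8.2
time: 17.95
tool_pos: [0.4303, 0.078, 0.0073]
tcp_rot: [0.484, 0.515, -0.486, 0.514]
ft_force: [-0.6, -1.3, 0.2]
finger_gap: 0.0488
```

The reported TCP lies a constant 21.7 mm beyond the real fingertips (open 4 cm and closed agree). For tips at z ≈ 0.053 I command 0.031.

```bash
python3 -c "
from h import *
go([.471,.2607,.10],3.7); go([.471,.2607,.0315],3.7)"
```

```text
shift cm [ -9.29   5.1  -18.  ] turn [-0.36  0.    0.18] t 17.95
shift cm [ -2.44   5.12 -18.  ] turn [-0.36  0.    0.18] t 17.95
```

```bash
python3 -m pendant '[[6,-4,0,0,0,0,0],[6,-8,0,-1,0,0,0],[6,-9.3,1,-4,-0.4,0,0],[6,-9.3,2,-8,-0.4,0,0],[6,-9.3,4,-12,-0.4,0,0],[6,-9.3,5.1,-16,-0.4,0,0],[6,-9.3,5.1,-18,-0.4,0,0],[6,-9.3,5.1,-18,-0.4,0,0],[6,-9.3,5.1,-18,-0.4,0,0],[6,-9.3,5.1,-18,-0.4,0,0]]'; python3 -c "
from h import *
go([.471,.2607,.0315],3.7)"
```

```text
time: 18.78
tool_pos: [0.4716, 0.2601, 0.101]
tcp_rot: [0.483, 0.516, -0.484, 0.516]
ft_force: [-0.2, 0.8, 0.2]
finger_gap: 0.0602
shift cm [ 6.95 -0.05 -0.07] turn [0.05 0.02 0.02] t 18.7833
```

Guarded descent, straddling the overhanging end.

```bash
python3 -m pendant '[[6,2,0,0,0,0,0],[6,4,0,0,0,0,0],[6,5,0,0,0,0,0],[6,5,0,0,0,0,0]]' && python3 free.py && python3 -m pendant '[[6,0.6,0,0,0,0,0],[6,1.2,0,0,0,0,0],[6,1.9,0,0,0,0,0],[6,1.9,0,0,0,0,0],[6,1.9,0,0,0,0,0]]' && python3 free.py
python3 - <<'E'
from h import *
f=grab_frame("scene");cv2.imwrite("pics/c9.png",cv2.convertScaleAbs(cv2.resize(f[175:275,270:370,::-1],None,fx=6,fy=6,interpolation=cv2.INTER_CUBIC),alpha=2))
P,v=blob("scene",px("scene",[.548,.266,.063])[0],.063,30);print(v,rect(P),P[:,0].max())
E
```

```text
time: 19.12
tool_pos: [0.4708, 0.2592, 0.0492]
tcp_rot: [0.483, 0.516, -0.485, 0.515]
ft_force: [0.3, 0.1, -0.3]
finger_gap: 0.06
fz -0.3
time: 19.53
tool_pos: [0.4718, 0.2607, 0.0317]
tcp_rot: [0.483, 0.516, -0.484, 0.516]
ft_force: [0.1, 0.5, 0.4]
finger_gap: 0.0601
fz 0.4
125 (array([539.4, 265.2]), array([50.6, 35.7]), 4.0) 0.5652081238815205
```

View pics/c9.png

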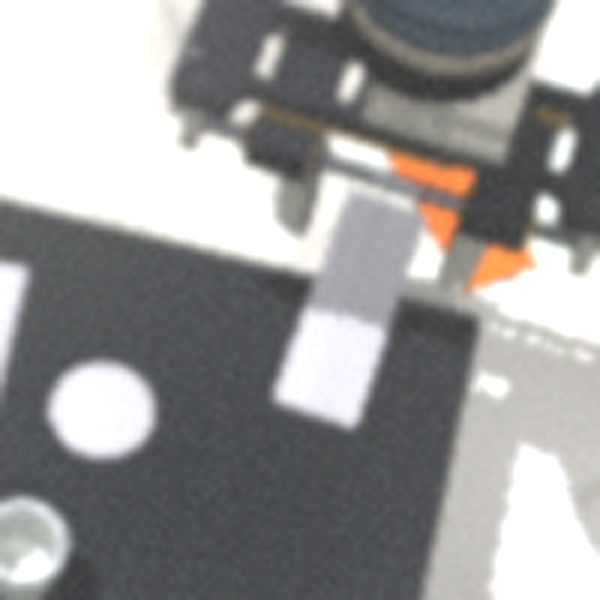

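The fingers straddle the overhanging end: tips at crop (300,235) and (460,285), strip between them at about (370,240). Pinch.

```bash
python3 -m pendant '[[3,0,0,0,0,0,0],[3,0,0,0,0,0,0],[3,0,0,0,0,0,0],[3,0,0,0,0,0,0],[3,0,0,0,0,0,0],[3,0,0,0,0,0,0]]' 45; python3 -m pendant '[[3,-0.3,0,0,0,0,0],[3,-1,0,0,0,0,0],[3,-2,0,0,0,0,0],[3,-3,0,0,0,0,0],[3,-3,0,0,0,0,0]]'
python3 - <<'E'
from h import *
for z in(.09,):
  P,v=blob("scene",px("scene",[.535,.265,z])[0],z,30);print(v,rect(P),P[:,0].max())
E
```

```text
time: 20.13
tool_pos: [0.472, 0.2608, 0.0319]
tcp_rot: [0.483, 0.516, -0.483, 0.516]
ft_force: [-0.6, -0.4, 1.4]
finger_gap: 0.0347
time: 20.55
tool_pos: [0.4731, 0.2613, 0.0643]
tcp_rot: [0.485, 0.516, -0.482, 0.517]
ft_force: [0.4, 0.6, -0.6]
finger_gap: 0.0342
126 (array([402.4, -70.5]), array([1323.8, 1763.2]), 22.6) 1.1894741809964848
```

```bash
python3 -m pendant '[[3,-2,0,0,0,0,0],[3,-4,0,0,0,0,0],[3,-6.5,0,0,0,0,0],[3,-6.5,0,0,0,0,0],[3,-6.5,0,0,0,0,0]]'
python3 - <<'E'
from h import *
go([.542,-.166,.13],-12.5)
s=get_state();z=s["tool_pos"][2]+.0217+.009
for x in(.52,.53): 
  P,v=blob("scene",px("scene",[x,.265,z])[0],z,25);print(v,rect(P),P[:,0].min(),P[:,0].max())
E
```

```text
time: 21.02
tool_pos: [0.4723, 0.261, 0.1276]
tcp_rot: [0.484, 0.516, -0.483, 0.516]
ft_force: [-0.1, -0.1, -2.5]
finger_gap: 0.0346
shift cm [-0.26  4.16 43.06] turn [16.24 -0.06 -0.11] t 21.0167
122 (array([334.3, 202.8]), array([1268.9,  928.8]), 8.7) -0.314040554870469 0.9736679927070054
126 (array([449. , -99.8]), array([1243. , 1501.2]), 24.8) -0.16228655107039058 1.1568773521712594
```

```bash
python3 -m pendant '[[3,0,0,2,2,0,0],[3,0,0,5,4,0,0],[3,0,1,8.5,6,0,0],[3,0,1,12,8,0,0],[3,0,2,15.5,10,0,0],[3,0,2,19,12,0,0],[3,0,3,22.5,14,0,0],[3,0,3,26,16.2,0,0],[3,0,4.1,29.5,16.2,0,0],[3,0,4.1,33,16.2,0,0],[3,0,4.1,36.5,16.2,0,0],[3,0,4.1,39.5,16.2,0,0]]'|grep -E "pos|gap"; python3 -m pendant '[[3,0,-0.5,1.6,0,0,0],[3,0,-1,3.4,0,0,0],[3,0,-1,3.4,0,0,0],[3,0,-1,3.4,0,0,0]]';python3 - <<'E'
from h import *
go([.542,-.166,.02],-12.5)
f=grab_frame("scene");cv2.imwrite("pics/d1.png",f[:,:,::-1])
z=.165
for x in(.60,.585): 
  P,v=blob("scene",px("scene",[x,-.178,z])[0],z,15);print(v,rect(P),P[:,0].min(),P[:,0].max())
E
```

```text
tool_pos: [0.5379, -0.1327, 0.1254]
finger_gap: 0.035
time: 22.45
tool_pos: [0.5208, -0.162, 0.1257]
tcp_rot: [-0.551, -0.443, 0.552, -0.442]
ft_force: [-0.8, 0.0, -1.6]
finger_gap: 0.035
shift cm [10.57  2.18 -0.06] turn [-0.05 -0.03  0.11] t 22.45
138 (array([436.1, -38.2]), array([1229.9, 1626.5]), 23.9) -0.3577649978436761 1.1580457926344832
136 (array([436. , -38.3]), array([1229.5, 1626.5]), 23.9) -0.3577649978436761 1.1556170353311657
```

```bash
python3 -m pendant '[[3,1,1,0,0,0,0],[3,3,2.1,0,0,0,0],[3,6,2.1,0,0,0,0],[3,9,2.1,0,0,0,0],[3,11,2.1,0,0,0,0],[3,12,2.1,0,0,0,0],[3,12,2.1,0,0,0,0],[3,12,2.1,0,0,0,0]]'; python3 free.py; python3 -m pendant '[[3,0.4,0,0,0,0,0],[3,0.8,0,0,0,0,0],[3,1.2,0,0,0,0,0],[3,1.2,0,0,0,0,0]]'; python3 free.py
```

```text
time: 23.27
tool_pos: [0.5424, -0.1659, 0.0073]
tcp_rot: [0.551, 0.443, -0.551, 0.443]
ft_force: [0.0, 0.2, -0.3]
finger_gap: 0.0346
fz -0.3
time: 23.6
tool_pos: [0.5419, -0.1662, -0.0054]
tcp_rot: [-0.551, -0.443, 0.551, -0.443]
ft_force: [0.5, -0.4, -0.7]
finger_gap: 0.0347
fz -0.7
```

```bash
python3 -m pendant '[[3,0.2,0,0,0,0,0],[3,0.4,0,0,0,0,0],[3,0.4,0,0,0,0,0]]'|grep -E "pos|for" && python3 free.py &&  python3 -m pendant '[[3,0.2,0,0,0,0,0],[3,0.3,0,0,0,0,0],[3,0.3,0,0,0,0,0]]'|grep -E "pos|for" && python3 free.py && python3 -m pendant '[[3,0.1,0,0,0,0,0],[3,0.2,0,0,0,0,0],[3,0.2,0,0,0,0,0]]'|grep -E "pos|for" && python3 free.py && python3 -m pendant '[[3,0.1,0,0,0,0,0],[3,0.15,0,0,0,0,0],[3,0.15,0,0,0,0,0]]'|grep -E "pos|for|gap"
python3 - <<'E'
from h import *
f=grab_frame("scene");cv2.imwrite("pics/d2.png",f[:,:,::-1])
E
```

```text
tool_pos: [0.5419, -0.1663, -0.0094]
ft_force: [-0.3, -0.3, -1.3]
fz -1.3
tool_pos: [0.5419, -0.1662, -0.0124]
ft_force: [0.3, 0.6, -0.5]
fz -0.5
tool_pos: [0.542, -0.1662, -0.0143]
ft_force: [0.1, -0.1, -0.6]
fz -0.6
tool_pos: [0.542, -0.1663, -0.0158]
ft_force: [-1.1, -1.5, -1.7]
finger_gap: 0.0346
```

Tips about 2 mm above the tray floor, strip about 8 mm above it. I open gently to 5.5 cm, then rise and look.

```bash
python3 -m pendant '[[3.7,0,0,0,0,0,0],[4,0,0,0,0,0,0],[5,0,0,0,0,0,0],[5.5,0,0,0,0,0,0],[5.5,0,0,0,0,0,0],[5.5,0,0,0,0,0,0]]' 10; python3 -m pendant '[[5.5,-1,0,0,0,0,0],[5.5,-3,0,0,0,0,0],[5.5,-6,0,0,0,0,0],[5.5,-10,0,0,0,0,0],[5.5,-14,0,0,0,0,0],[5.5,-17,-4,0,0,0,0],[5.5,-17,-8,4,0,0,0],[5.5,-17,-12,8,0,0,0],[5.5,-17,-16,12,0,0,0],[5.5,-17,-18,16,0,0,0],[5.5,-17,-18,20,0,0,0],[5.5,-17,-18,20,0,0,0]]'
python3 - <<'E'
from h import *
f=grab_frame("scene");g=grab_frame("top")
r=lambda i,k:cv2.convertScaleAbs(cv2.resize(i,None,fx=k,fy=k,interpolation=cv2.INTER_CUBIC),alpha=1.5)
A=r(f[140:310,105:360,::-1],3.13)[:,:798];A2=A
cv2.imwrite("pics/e1.png",A)
cv2.imwrite("pics/e_top.png",g[:,:,::-1])
E
```

```text
time: 25.15
tool_pos: [0.5421, -0.1663, -0.0156]
tcp_rot: [0.551, 0.443, -0.551, 0.443]
ft_force: [0.6, -0.4, 0.8]
finger_gap: 0.0543
time: 26.15
tool_pos: [0.3235, -0.3207, 0.1555]
tcp_rot: [0.551, 0.442, -0.551, 0.443]
ft_force: [1.8, -1.3, -0.0]
finger_gap: 0.0549
```

View pics/e1.png

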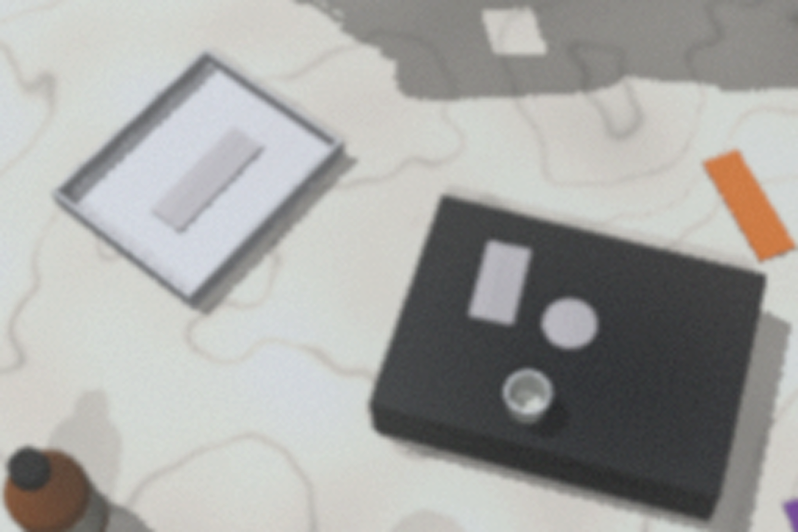

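The strip lies in the middle of the tray at crop (208,180), with a thin, even shadow. The slab holds only the short strip, disc and crucible. A numeric check of both strips comes before hand-in.

```bash
python3 -m pendant '[[5.5,0,0,0,0,0,0],[5.5,0,0,0,0,0,0],[5.5,0,0,0,0,0,0],[5.5,0,0,0,0,0,0]]'
python3 - <<'E'
from h import *
for n in("scene","top"):
    P,v=blob(n,px(n,[.5893,.12,.063])[0],.063,30);print("short",n,rect(P))
    for t in(10,14):
        P,v=blob(n,px(n,[.578,-.174,.007])[0],.007,t);print("long",n,v,rect(P))
E
```

```text
time: 26.58
tool_pos: [0.3258, -0.3188, 0.1544]
tcp_rot: [0.551, 0.443, -0.551, 0.443]
ft_force: [-0.6, 0.1, -0.4]
finger_gap: 0.055
short scene (array([589.4, 120.3]), array([70.3, 36.1]), 11.4)
long scene 125 (array([ 579., -170.]), array([ 44.1, 116.7]), -13.0)
long scene 125 (array([ 578.3, -170.6]), array([ 48.1, 120.5]), -13.5)
short top (array([589.6, 119.8]), array([70.5, 36.6]), 11.2)
long top 119 (array([ 579.6, -180.4]), array([166.9, 197.1]), -13.0)
long top 120 (array([528.3,  67.6]), array([1309.8,  957.4]), -1.4)
```

```bash
python3 -c "
from bench import *
print(sign_off())"
```

```text
the job is handed in; nothing more can be done
None
```

The long strip is in the tray and the job is handed in, with the robot clock at about 27 s. No verdict came back.

**What I did:**
- I pressed the closed fingertip on the strip at about 7–9 N and drew it lengthways over the front edge. About 38 mm ended up sticking out.
- I let go of it, then pinched the overhanging end by its sides at 45 N and lifted it. I set the fingertips down about 2 mm above the tray floor and let go with the strip a few millimetres up.

**Last checks:**
- **Long strip:** the final picture shows it lying in the middle of the tray, apparently flat. It measures about (0.579, -0.170) m at -13° yaw, in line with the tray.
- **Short strip:** it is unmoved, within 0.3 mm and 0.5°. In the picture the disc and crucible also stand where they were.
- **Arm:** it is parked clear of everything, and the wrist force is near zero.

**What disagreed:**
- **Fingertip position:** the real fingertips sit about 21.7 mm short of the reported TCP. I found this by touching the strip and the bench, and corrected for it in the pinch and the placing.
- **Strip measurement:** the top camera could not outline the strip against the tray, so its position comes from the scene camera alone. There it measured about 117 x 44 mm instead of 110 x 36, probably because its shadow was included.
- **Repeated command:** one two-step descent was sent through a short shell loop instead of being typed out each time. All other rows were typed directly.

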